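# Assemble a two-tier counter display stand

## Robot

A 6-joint arm with a two-finger parallel gripper is mounted at the origin on a cart in front of the work surface, level with it; the furniture and walls round the work are solid. World frame = base frame: x ahead of the robot, y to its left, z up, the work surface at z = 0. Lengths are in m, angles in rad, forces in N, time in s.
With the tool pointing down it reaches from about 0.3 to 0.85 m from the base axis. Payload 5.4 kg.
Tool frame: the origin (TCP) lies on the centre line of the jaws, within the pads' length; the fingertips stand 25 mm ahead of it and the grasp point (between the pads) lies 6 mm ahead of it; z points along the fingers, y is the line along which they close (so a half turn about z gives the same grasp; the last joint's range is limited). The gripper opens to 85 mm and grips with 20 to 120 N. Pads are 22 mm wide; open, the fingers measure 114 mm over their backs; the gripper's body (76 mm by 85 mm) begins 54 mm behind the grasp point. The pads swing forward as they close: fully open they stand 13 mm farther back than shut.
Start: joints at [-1.443, 0.158, 1.597, -0, 1.386, -0.21], TCP at [0.191, -0.542, 0.256] pointing down, gripper open.
Joint ranges: [-2.91, 2.91], [-0.94, 2.29], [0.18, 2.7], [-1.29, 4.43], [0.17, 2.64], [-3, 3]. Speed limits (rad/s): [2.57, 2.57, 3.14, 3.14, 3.14, 3.14].

## Interface

Orientations are given as a unit quaternion [x, y, z, w].
In Python, from bench import arm gives the robot as it stands. The module is installed in compiled form; this text tells all that it offers. Calls block until the motion is done:
- arm.move_ptp(position, orientation): joint-space move of the TCP to a pose.
- arm.movel(position, attitude=None, vel=0.15, stop_force=None): straight line of the TCP; attitude=None keeps the orientation; vel is the mean speed in m/s. With stop_force (N) it stops when the force on the tool has changed by that much, and returns True; else False.
- arm.set_joints(angles): joint-space move.
- arm.set_gripper(opening, grasp_force=None): finger opening in m; grasp_force is the grip in N (None keeps the last); returns when the fingers have stopped.
- arm.sleep(seconds).
- arm.solve_ik(position, orientation): joint angles nearest the present ones, or None.
- arm.observe(): the state.
- arm.read_camera(name): name is "scene" or "top" or "wrist"; returns (picture, depth): 384x512x3 uint8, blue, green, red; 384x512 float32, m along the optical axis (not along the pixel's ray), 0 where there is no reading.
- arm.camera_model(name): a dict with "K" (3x3 intrinsics, pixels), "D" ([k1, k2, p1, p2, k3] as OpenCV has them; the pictures are not rectified), "R" (3x3) and "t" (3): a world point X has camera coordinates R X + t; the wrist camera has in their place "hand_eye" (4x4, takes a point from camera to tool coordinates, whose origin is the TCP and whose axes are the flange's). Camera axes: x right, y down, z forward; pixel columns grow to the right and rows downward; lengths in m; the calibration is good to about 2 mm. A picture is of the moment at which its call begins: read the wrist's pose just before it. camera_model takes no time and is no camera call.
A pose or a line that the arm cannot do raises arm.Unreachable and nothing moves.
- arm.finish_job(): hands the job in; it is judged then, once.
The state is a dict: "t": time; "q": joint angles; "joint_velocities": joint speeds; "tau": joint torques, N m; "tool_pos": TCP position; "orientation": TCP orientation; "wrist_force": force on the tool from outside, world axes, zero at the start; "wrist_torque": the same for the moment, N m; "opening": finger opening in m; "finger_force": force on a finger pad.
Only numpy, scipy, OpenCV 4.12 (cv2) and the standard library are available. Lean on these libraries where they do the work, as an engineer would, in place of code of your own. Each camera call takes 0.05 s, during which the arm holds its last target. There are 200 camera calls.

## Task

Put the two-tier display stand together: take the wooden shelf with the wide holes from its sloping rest and lower it over all four posts until it lies flat on the black collars, then take the blue shelf with the narrow holes from the other rest and lower it over the four brass pins so that it lies flat on top of the posts. Set both shelves down gently rather than dropping them, leave the other goods on the counter where they are, and let go at the end.

Things in the scene. Friction and masses are not known exactly. Their poses are not given: they have to be found in the camera images.
- stand: fixed: dark wooden base 150 (x) x 130 (y) x 12 mm with four stepped posts at x +-46, y +-36 mm: black collar dia 28 up to 24 mm above the counter, aluminium shaft dia 16 up to 60 mm, brass pin dia 8 up to 72 mm, its top 5 mm tapering to dia 3. Origin: centre of the base's underside, z up. Stand and rests can swap places
- stand_low_seat (a point): centre of the plane of the four collar tops, 24 mm above the counter: the wooden shelf's underside belongs here; axes as the stand's
- stand_top_seat (a point): centre of the plane of the four shaft tops, 60 mm above the counter: the blue shelf's underside belongs here; axes as the stand's
- lower_shelf: light wooden shelf 130 (x) x 110 (y) x 6 mm, about 0.2 kg, four through holes dia 20 at x +-46, y +-36 mm; a black grip bar on top in the middle. Origin: centre of underside; z out of the top. Same after a half turn about z. At the start loose on a sloping rest, underside on the slope: z leans 32 deg from vertical to the rest's -x side, x runs up the slope
- lower_grip (a point): middle of the wooden shelf's grip bar: 44 mm long (x), 12 mm wide (y), top 28 mm above the shelf's underside, rising 22 mm above the plate's top; this point is 17 mm above the underside. Axes as the shelf's
- upper_shelf: blue shelf 130 (x) x 110 (y) x 6 mm, about 0.2 kg, four through holes dia 11.5 at x +-46, y +-36 mm; a white grip bar on top in the middle. Origin: centre of underside; z out of the top. Same after a half turn about z. At the start loose on a sloping rest, underside on the slope: z leans 32 deg from vertical to the rest's -x side, x runs up the slope
- upper_grip (a point): middle of the blue shelf's grip bar: 44 mm long (x), 12 mm wide (y), top 28 mm above the shelf's underside, rising 22 mm above the plate's top; this point is 17 mm above the underside. Axes as the shelf's
- rest_a: fixed grey sloping rest carrying the wooden shelf at the start: 110 wide (y), about 115 deep (x), 95 mm tall at the far (+x) edge; slope rises 32 deg towards +x; a lip at the low edge, 4 mm proud of the slope, keeps the shelf from sliding; nothing holds it from above. Origin: on the counter under its middle; slope's middle is 58 mm up
- rest_b: a second rest, the same as rest_a, that carries the blue shelf at the start
- glue_a: bystander, not to be disturbed: small white glue bottle with a pointed cap, 28 dia x 84 mm; origin at the centre of its underside
- glue_b: bystander, not to be disturbed: small white glue bottle with a pointed cap, 28 dia x 84 mm; origin at the centre of its underside
- tape_a: bystander, not to be disturbed: roll of cream masking tape lying flat, 96 dia x 30 mm; origin at the centre of its underside
- door_buffer: bystander, not to be disturbed: round door stop, 68 dia x 39 mm; origin at the centre of its underside
- carton: bystander, not to be disturbed: small brown carton, 50 x 70 x 55 mm; origin at the centre of its underside
- aerator: bystander, not to be disturbed: small round tap aerator, 34 dia x 31 mm; origin at the centre of its underside
Not all that is in view belongs to the job. There is more than one size of the upper_shelf; the job needs the larger.

How it is judged:
By the outcome, as a careful person would: the job done as asked, in the order asked, and still so for the second after the job is handed in, with the robot touching nothing.
It also fails if it takes over 72 s, if anything falls off the work surface, if the arm or the gripper's body presses on something with over 40 N, if the wrist force passes 120 N, or if a joint passes its speed limit or range.

## Working session

There is one attempt and no reset: what is moved stays moved. The work goes in short steps, each a Python script; the robot and the scene stay as the last script left them, time stands still between calls to the robot, and variables do not carry over. Pictures are saved under pics/ and viewed, at most 11 in all, crops included, and the job is handed in when it is done.

```bash
mkdir -p pics; python3 - <<'E'
from bench import arm
import cv2, numpy as np
for n in ("scene","top"):
    p,d=arm.read_camera(n); cv2.imwrite(f"pics/{n}0.png",p); np.save(f"pics/{n}0.npy",d)
    m=arm.camera_model(n); print(n,np.round(m["K"],1).tolist(),np.round(m["D"],3),np.round(m["R"],4).tolist(),np.round(m["t"],3))
print(arm.camera_model("wrist")); print(arm.observe())
E
```

```text
scene [[450.8, 0.0, 269.7], [0.0, 450.8, 191.1], [0.0, 0.0, 1.0]] [-0.021  0.     0.     0.     0.   ] [[0.6504, -0.7595, 0.0131], [-0.4002, -0.3572, -0.8439], [0.6456, 0.5437, -0.5363]] [-0.277  0.312  0.683]
top [[392.1, 0.0, 250.0], [0.0, 392.1, 193.5], [0.0, 0.0, 1.0]] [-0.026  0.     0.     0.     0.   ] [[0.0142, -0.9994, 0.0318], [-0.9962, -0.0169, -0.0857], [0.0862, -0.0305, -0.9958]] [0.073 0.533 1.164]
{'K': array([[333.52837779,   0.        , 255.84497113],
       [  0.        , 333.52837779, 194.09593907],
       [  0.        ,   0.        ,   1.        ]]), 'D': array([-0.06725438,  0.        ,  0.        ,  0.        ,  0.        ]), 'hand_eye': array([[ 5.90094317e-04, -9.54083505e-01, -2.99540175e-01,
         7.80712117e-02],
       [ 9.99999816e-01,  6.05141930e-04,  4.25260981e-05,
         2.08607021e-04],
       [ 1.40690871e-04, -2.99540145e-01,  9.54083687e-01,
        -1.17688938e-01],
       [ 0.00000000e+00,  0.00000000e+00,  0.00000000e+00,
         1.00000000e+00]])}
{'t': 0.1, 'q': array([-1.44311514e+00,  1.58998743e-01,  1.59812232e+00, -2.85776528e-06,
        1.38620884e+00, -2.10093414e-01]), 'joint_velocities': array([ 7.00180288e-05, -8.08642059e-04, -3.47474361e-03,  8.96091587e-04,
        1.04555935e-03,  6.42442338e-05]), 'tau': array([-8.11614500e-04, -3.96991897e+01, -3.32337677e+01, -2.54845518e-04,
        4.16757044e-03, -7.88213271e-06]), 'tool_pos': array([ 0.19046499, -0.54200022,  0.25540016]), 'orientation': array([ 9.85771989e-01,  1.68085783e-01,  3.43793063e-05, -8.67944656e-04]), 'wrist_force': array([ 0.21286976,  0.68309334, -0.29137676]), 'wrist_torque': array([-0.03525488, -0.00628072, -0.05328912]), 'finger_force': 0.0, 'opening': 0.08570471568418625}
```

View pics/top0.png

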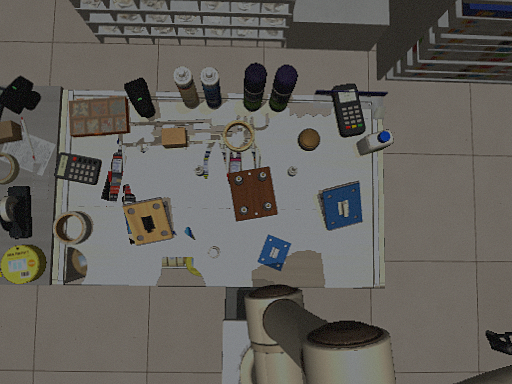

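View pics/scene0.png

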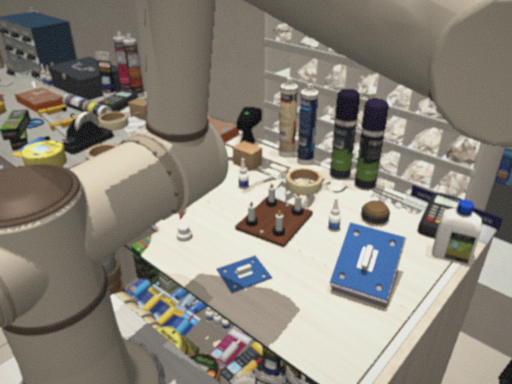

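```bash
cat > h.py <<'E'
from bench import arm
import cv2, numpy as np
from scipy.spatial.transform import Rotation as Ro
def cam(n,o=None):
    m=arm.camera_model(n)
    if n!="wrist": R=np.array(m["R"]);t=np.array(m["t"]);return m["K"],m["D"],R.T,-R.T@t
    o=o or arm.observe(); H=np.array(m["hand_eye"]); Rt=Ro.from_quat(o["orientation"]).as_matrix()
    return m["K"],m["D"],Rt@H[:3,:3],Rt@H[:3,3]+o["tool_pos"]
def rays(c,px):
    u=cv2.undistortPoints(np.float32(px).reshape(-1,1,2),np.array(c[0]),np.array(c[1]))[:,0]
    return np.c_[u,np.ones(len(u))]
def pts(c,px,depth): # world points, depth array along axis
    return (rays(c,px)*np.asarray(depth)[:,None])@c[2].T+c[3]
def onplane(c,px,n,p0):
    r=rays(c,px)@c[2].T; s=((p0-c[3])@n)/(r@n); return c[3]+r*s[:,None]
def onz(c,px,z): return onplane(c,px,np.array([0,0,1.]),np.array([0,0,z]))
def project(c,X):
    R=c[2].T; return cv2.projectPoints(np.float64(X),cv2.Rodrigues(R)[0],-R@c[3],np.array(c[0]),np.array(c[1]))[0][:,0]
def plane(P,it=6,tol=.003):
    rng=np.random.default_rng(0);best=None
    for _ in range(300):
        a=P[rng.choice(len(P),3,False)];n=np.cross(a[1]-a[0],a[2]-a[0]);l=np.linalg.norm(n)
        if l<1e-6: continue
        i=abs((P-a[0])@(n/l))<tol
        if best is None or i.sum()>best.sum(): best=i
    c=P[best].mean(0);n=np.linalg.svd(P[best]-c)[2][2]; n*=np.sign(n[2]); return n,c,best
E
python3 - <<'E'
from h import *
p=cv2.imread("pics/top0.png");d=np.load("pics/top0.npy");c=cam("top")
hsv=cv2.cvtColor(p,cv2.COLOR_BGR2HSV)
for nm,(x0,x1,y0,y1),lo,hi in (("wood",(118,180,190,250),(8,60,70),(28,255,255)),("blue",(312,368,175,235),(95,80,40),(125,255,255)),("small",(255,295,230,275),(95,80,40),(125,255,255))):
    m=np.zeros(p.shape[:2],bool);m[y0:y1,x0:x1]=True
    m&=cv2.inRange(hsv,lo,hi)>0; m&=d>0
    v,u=np.nonzero(m);P=pts(c,np.c_[u,v],d[v,u]);n,ce,i=plane(P);P=P[i]
    # min area rect in plane
    ex=np.cross([0,1.,0],n);ex/=np.linalg.norm(ex);ey=np.cross(n,ex)
    q=np.c_[(P-ce)@ex,(P-ce)@ey];r=cv2.minAreaRect(np.float32(q))
    C=ce+ex*r[0][0]+ey*r[0][1]
    print(nm,len(P),"n",n.round(3),"tilt",np.degrees(np.arccos(n[2])).round(1),"up-dir az",np.degrees(np.arctan2(-n[1],-n[0])).round(1),"C",C.round(4),"size",np.round(r[1],3),"ang",r[2])
cv2.imwrite("pics/topc.png",cv2.resize(p[130:285,80:370],None,fx=2.75,fy=2.75,interpolation=cv2.INTER_CUBIC))
m=d[140:150,60:380];print(onz(c,[[252,193],[60,90],[60,285],[385,285],[200,170],[292,171],[214,252]],0.0).round(3))
E
```

```text
wood 1140 n [-0.516 -0.111  0.849] tilt 31.9 up-dir az 12.1 C [0.4391 0.3758 0.0623] size [0.133 0.112] ang 10.5579833984375
blue 1078 n [-0.514 -0.144  0.846] tilt 32.3 up-dir az 15.7 C [ 0.493  -0.1896  0.0629] size [0.134 0.111] ang 12.997710227966309
small 468 n [-0.014 -0.002  1.   ] tilt 0.8 up-dir az 9.1 C [0.3549 0.0061 0.0048] size [0.073 0.089] ang 69.36192321777344
[[ 0.535  0.075  0.   ]
 [ 0.848  0.68   0.   ]
 [ 0.249  0.647  0.   ]
 [ 0.259 -0.337  0.   ]
 [ 0.603  0.236  0.   ]
 [ 0.606 -0.048  0.   ]
 [ 0.353  0.188  0.   ]]
```

View pics/topc.png

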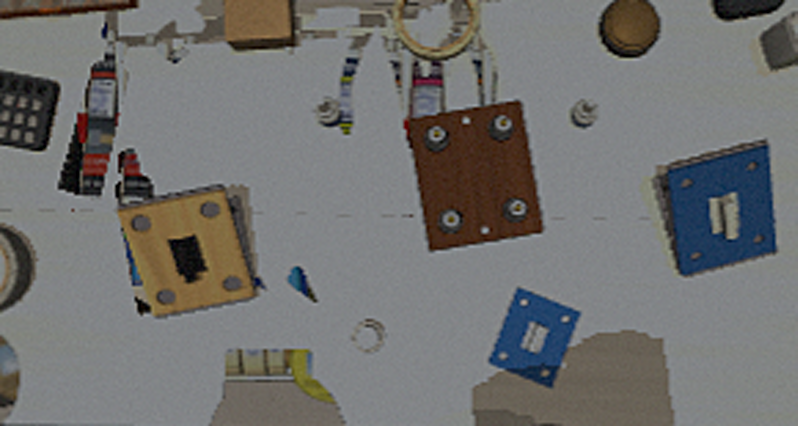

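```bash
cat >> h.py <<'E'
def att(x,n): # tool z=-n, tool x along x
    z=-np.asarray(n)/np.linalg.norm(n); x=x-z*(x@z); x/=np.linalg.norm(x)
    return Ro.from_matrix(np.c_[x,np.cross(z,x),z]).as_quat()
def snap(name):
    o=arm.observe(); p,d=arm.read_camera("wrist"); cv2.imwrite(f"pics/{name}.png",p); np.savez(f"pics/{name}.npz",d=d,pos=o["tool_pos"],q=o["orientation"]); print("t",o["t"]); return p,d
def load(name):
    z=np.load(f"pics/{name}.npz"); return cv2.imread(f"pics/{name}.png"),z["d"],cam("wrist",dict(tool_pos=z["pos"],orientation=z["q"]))
E
python3 - <<'E'
from h import *
c=cam("top")
px=np.array([[436,137],[503,125],[451,221],[517,210]])/2.75+[80,130]
X=onz(c,px,.068);C=X.mean(0);v=(X[0]+X[1]-X[2]-X[3]);yaw=np.arctan2(v[1],v[0]);print(X.round(4),C,np.degrees(yaw),np.linalg.norm(v)/2)
x=np.array([np.cos(yaw),np.sin(yaw),0]);n=np.array([0,0,1.])
ns=[("stand",np.array([C[0],C[1],.25]),x,n)]
for nm,nn,cc,a in (("wood",[-.516,-.111,.849],[.4391,.3758,.0623],0),("blue",[-.514,-.144,.846],[.493,-.1896,.0629],0)):
    nn=np.array(nn);xx=-nn*[1,1,0];ns.append((nm,np.array(cc)+.12*nn,xx,nn))
for s in (1,-1):
    for nm,p,xx,nn in ns: print(s,nm,arm.solve_ik(p,att(s*xx,nn)))
arm.move_ptp(ns[0][1],att(x,n)); arm.sleep(.2)
snap("w_stand")
E
```

```text
[[0.5669 0.1171 0.068 ]
 [0.581  0.0462 0.068 ]
 [0.4782 0.0998 0.068 ]
 [0.4909 0.0304 0.068 ]] [0.52923965 0.07336442 0.068     ] 10.483948512875232 0.09091418069606007
1 stand [-8.85885397e-02  5.77482745e-02  1.71862227e+00 -4.44089210e-16
  1.36522211e+00  1.29922837e+00]
1 wood [ 0.6582998  -0.14218212  2.18271564 -0.3982896   0.62823223  2.28501649]
1 blue [-1.03259855 -0.22132677  2.25109911  0.63683197  1.04719973 -0.04365755]
-1 stand [-8.85885397e-02  5.77482745e-02  1.71862227e+00 -4.44089210e-16
  1.36522211e+00 -1.84236429e+00]
-1 wood [ 0.6582998  -0.14218212  2.18271564 -0.3982896   0.62823223 -0.85657617]
-1 blue None
t 2.7917
```

View pics/w_stand.png

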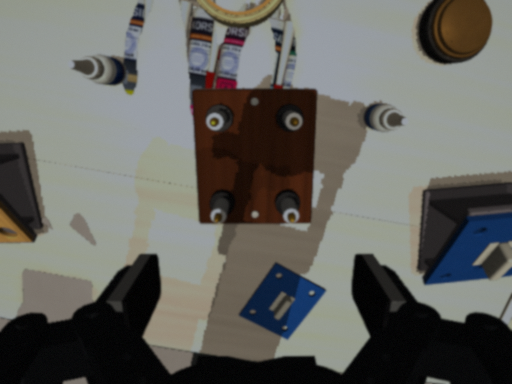

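```bash
python3 - <<'E'
from h import *
p,d,c=load("w_stand")
cv2.imwrite("pics/w_stand_c.png",np.clip(cv2.resize(p[85:227,188:323],None,fx=4,fy=4,interpolation=cv2.INTER_CUBIC).astype(float)*1.6,0,255).astype(np.uint8))
E
```

```text
(no output)
```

View pics/w_stand_c.png

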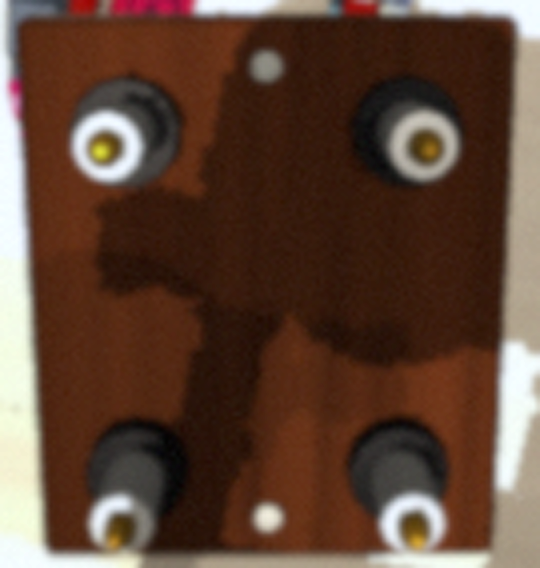

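```bash
cat >> h.py <<'E'
POSTS=np.array([[46,36],[46,-36],[-46,36],[-46,-36]])/1000
def fit2(X): # X rows in POSTS order -> centre, yaw
    C=X.mean(0);q=X-C; z=((q[:,0]+1j*q[:,1])*(POSTS[:,0]-1j*POSTS[:,1])).sum();y=np.angle(z)
    R=np.array([[np.cos(y),-np.sin(y)],[np.sin(y),np.cos(y)]]);return C,y,(q-POSTS@R.T)
E
python3 - <<'E'
from h import *
p,d,c=load("w_stand")
px=(np.array([[107,147],[424,144],[123,523],[413,523]])+.5)/4-.5+[188,85]
X=onz(c,px,.060)[:,:2]
C,y,r=fit2(X);print("ring",C.round(4),np.degrees(y).round(2),(r*1e3).round(1))
nC,yw=C,y
np.savez("stand.npz",C=C,y=y)
nn=np.array([-.516,-.111,.849]);xx=-nn*[1,1,0]
P=np.array([.4391,.3758,.0623])+.13*nn
arm.move_ptp(P,att(xx,nn));arm.sleep(.2)
arm.set_gripper(.04)
snap("w_wood")
E
```

```text
ring [0.5342 0.0753] 10.76 [[-0.3 -0.1]
 [-0.   0. ]
 [ 0.4 -0.1]
 [-0.   0.2]]
t 4.8167
```

View pics/w_wood.png

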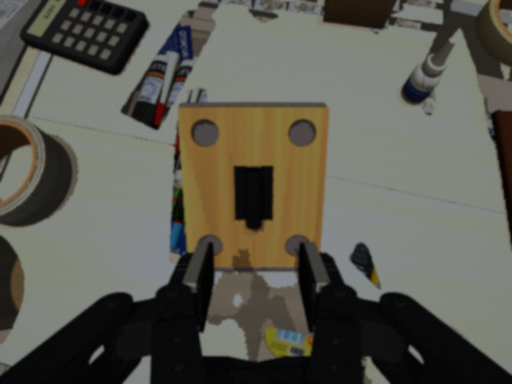

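```bash
cat >> h.py <<'E'
def shelf(name,lo,hi,box):
    p,d,c=load(name);x0,x1,y0,y1=box
    m=np.zeros(p.shape[:2],bool);m[y0:y1,x0:x1]=True
    m&=(cv2.inRange(cv2.cvtColor(p,cv2.COLOR_BGR2HSV),lo,hi)>0)&(d>0)
    v,u=np.nonzero(m);P=pts(c,np.c_[u,v],d[v,u]);n,ce,i=plane(P,tol=.002)
    P=onplane(c,np.c_[u,v][i],n,ce); ex=-n*[1,1,0];ex-=n*(ex@n);ex/=np.linalg.norm(ex);ey=np.cross(n,ex)
    q=np.c_[(P-ce)@ex,(P-ce)@ey];r=cv2.minAreaRect(np.float32(q))
    a=np.radians(r[2]); a=(a+np.pi/4)%(np.pi/2)-np.pi/4
    C=ce+ex*r[0][0]+ey*r[0][1]; x=np.cos(a)*ex+np.sin(a)*ey
    print(name,"n",n.round(4),"tilt",np.degrees(np.arccos(n[2])).round(2),"C",C.round(4),"size",np.round(r[1],4),"a",np.degrees(a).round(2),"x",x.round(4))
    y=np.cross(n,x)
    cr=project(c,[C+sx*x+sy*y+z*n for sx,sy,z in ((.046,.036,0),(.046,-.036,0),(-.046,.036,0),(-.046,-.036,0),(.022,0,.022),(-.022,0,.022),(.065,.055,0),(-.065,-.055,0))])
    print(cr.round(1).tolist()); return n,C,x
E
python3 - <<'E'
from h import *
n,C,x=shelf("w_wood",(8,60,60),(28,255,255),(170,335,95,275))
p,d,c=load("w_wood")
g=cv2.cvtColor(p,cv2.COLOR_BGR2GRAY)
b=g[160:235,225:282]<25; v,u=np.nonzero(b);print("bar px",u.min()+225,u.max()+225,v.min()+160,v.max()+160)
np.savez("wood.npz",n=n,C=C,x=x)
E
```

```text
w_wood n [-0.519  -0.1123  0.8474] tilt 32.07 C [0.4395 0.3779 0.0625] size [0.11   0.1311] a -0.05 x [0.8284 0.1783 0.531 ]
[[204.4, 134.0], [302.1, 134.0], [209.6, 246.9], [297.3, 247.0], [253.1, 172.8], [253.2, 231.1], [177.2, 107.8], [319.0, 267.3]]
bar px 235 271 167 228
```

```bash
cat >> h.py <<'E'
def pick(f,F=60):
    z=np.load(f);n,C,x=z["n"],z["C"],z["x"];q=att(x,n)
    arm.movel(C+.07*n,q,vel=.15)
    print("stop",arm.movel(C+.027*n,vel=.05,stop_force=8))
    o=arm.observe();print("depth",(o["tool_pos"]-C)@n)
    arm.set_gripper(0.0,F);o=arm.observe();print("open",o["opening"],o["finger_force"],o["wrist_force"])
    arm.movel(o["tool_pos"]+.06*n,vel=.1)
    o=arm.observe();arm.movel(np.array([o["tool_pos"][0],o["tool_pos"][1],.24]),vel=.2)
    o=arm.observe();print("t",o["t"],o["opening"],o["wrist_force"])
E
python3 - <<'E'
from h import *
pick("wood.npz")
s=np.load("stand.npz");C,y=s["C"],s["y"]
arm.move_ptp([C[0],C[1],.16],att(np.array([np.cos(y),np.sin(y),0]),[0,0,1.]));arm.sleep(.3)
p,d=snap("w_hold");print(arm.observe()["tool_pos"],arm.observe()["wrist_force"])
E
```

```text
stop False
depth 0.027131274321990632
open 0.010674010873840014 59.58500325679779 [-4.49836627 -1.94383889  6.15716751]
t 8.2167 0.010716150801632301 [-0.48075418  0.17129895 -2.11474731]
t 9.7833
[0.53409361 0.07586317 0.16018727] [-0.51552224 -0.8230524  -2.51283504]
```

View pics/w_hold.png

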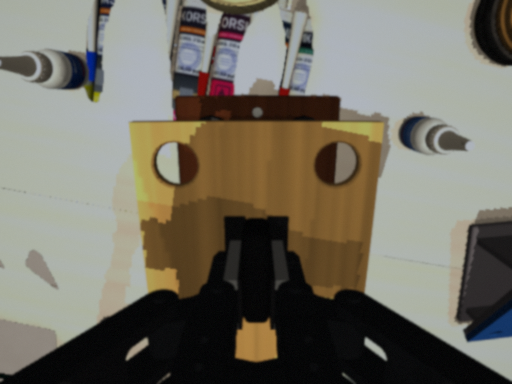

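```bash
cat >> h.py <<'E'
def hold(name,lo,hi,box,hl,hr):
    p,d,c=load(name);z=np.load(f"pics/{name}.npz");x0,x1,y0,y1=box
    m=np.zeros(p.shape[:2],bool);m[y0:y1,x0:x1]=True
    m&=(cv2.inRange(cv2.cvtColor(p,cv2.COLOR_BGR2HSV),lo,hi)>0)&(d>0)
    v,u=np.nonzero(m);P=pts(c,np.c_[u,v],d[v,u]);n,ce,i=plane(P,tol=.002)
    Rt=Ro.from_quat(z["q"]).as_matrix();H=onplane(c,[hl,hr],n,ce)
    T=(H-z["pos"])@Rt; print("n in tool",(n@Rt).round(4),"holes tool",T.round(4).tolist(),"dist",np.linalg.norm(T[0]-T[1]))
    # tool y = -shelf y (tool z down): left hole (y=+36) at tool y -36
    mid=T.mean(0);v=T[0]-T[1];a=np.arctan2(v[0],-v[1]) # a: shelf rot in tool
    return T
E
python3 - <<'E'
from h import *
T=hold("w_hold",(8,60,60),(28,255,255),(130,385,125,300),[176,163],[337,163])
p,d,c=load("w_hold")
g=cv2.cvtColor(p,cv2.COLOR_BGR2HSV)
m=cv2.inRange(g,(10,90,60),(28,255,255))
cv2.imwrite("pics/h1.png",np.clip(2*cv2.resize(p[90:200,125:390],None,fx=3,fy=3,interpolation=cv2.INTER_CUBIC).astype(float),0,255).astype(np.uint8))
E
```

```text
bash:   646 Killed                     python3 - <<'E'
from h import *
T=hold("w_hold",(8,60,60),(28,255,255),(130,385,125,300),[176,163],[337,163])
p,d,c=load("w_hold")
g=cv2.cvtColor(p,cv2.COLOR_BGR2HSV)
m=cv2.inRange(g,(10,90,60),(28,255,255))
cv2.imwrite("pics/h1.png",np.clip(2*cv2.resize(p[90:200,125:390],None,fx=3,fy=3,interpolation=cv2.INTER_CUBIC).astype(float),0,255).astype(np.uint8))
E
```

```bash
sed -i 's/svd(P\[best\]-c)/svd(P[best]-c,full_matrices=False)/' h.py; python3 - <<'E'
from h import *
T=hold("w_hold",(8,60,60),(28,255,255),(130,385,125,300),[176,163],[337,163])
p,d,c=load("w_hold")
cv2.imwrite("pics/h1.png",np.clip(2*cv2.resize(p[90:200,125:390],None,fx=3,fy=3,interpolation=cv2.INTER_CUBIC).astype(float),0,255).astype(np.uint8))
E
```

```text
n in tool [ 6.e-04  0.e+00 -1.e+00] holes tool [[0.0471, -0.0354, 0.0268], [0.0472, 0.036, 0.0268]] dist 0.07135224397261203
```

View pics/h1.png

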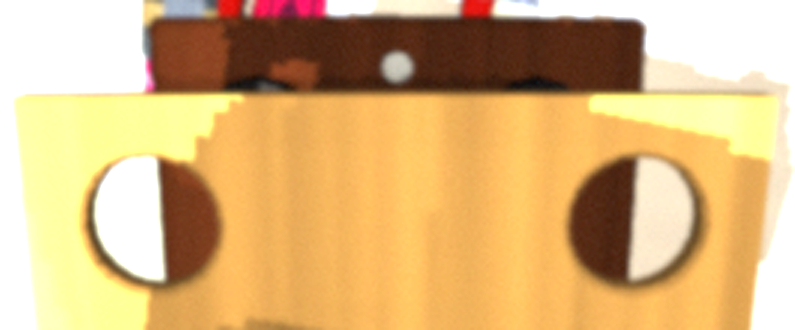

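```bash
cat >> h.py <<'E'
def goal(off,z):
    s=np.load("stand.npz");C,y=s["C"],s["y"];ex=np.array([np.cos(y),np.sin(y)]);ey=np.array([-ex[1],ex[0]])
    return np.r_[C-off[0]*ex+off[1]*ey,z]
def goto(P,vel=.1,stop=None):
    r=arm.movel(P,vel=vel,stop_force=stop)
    o=arm.observe();print("stop",r,"err mm",((o["tool_pos"]-P)*1e3).round(2),"F",o["wrist_force"].round(1),"M",o["wrist_torque"].round(2),"t",o["t"]);return r,o
E
python3 - <<'E'
from h import *
off=(.0011,.0003)
goto(goal(off,.125));arm.sleep(.2);goto(goal(off,.112),.05)
snap("w_pre")
r,o=goto(goal(off,.063),.04,6)
if not r: r,o=goto(goal(off,.0545),.015,5)
snap("w_down")
E
```

```text
stop False err mm [-0.07  0.01 -0.12] F [-0.  -0.  -1.5] M [-0.    0.02 -0.02] t 10.3333
stop False err mm [-0.47  0.05 -0.65] F [-0.2 -0.5 -2.2] M [0.01 0.03 0.01] t 10.9417
t 10.9417
stop False err mm [ 0.29 -0.03  0.35] F [ 0.4 -0.6 -2.5] M [-0.01 -0.01 -0.02] t 12.3667
stop True err mm [ 0.05 -0.01  2.3 ] F [-0.9 -0.1  4.9] M [ 0.03  0.01 -0.03] t 12.825
t 12.825
```

```bash
python3 - <<'E'
from h import *
arm.set_gripper(.035);o=arm.observe();print(o["wrist_force"])
P=o["tool_pos"];goto(P+[0,0,.16],.15);arm.sleep(.1);snap("w_low")
# blue
nn=np.array([-.514,-.144,.846]);xx=-nn*[1,1,0];Pb=np.array([.493,-.1896,.0629])+.14*nn
arm.move_ptp(Pb,att(xx,nn));arm.sleep(.2);snap("w_blue")
a=cv2.imread("pics/w_low.png");b=cv2.imread("pics/w_blue.png")
cv2.imwrite("pics/pair.png",cv2.resize(np.hstack([a[60:360,120:400],b[60:360,110:400]]),None,fx=1.4,fy=1.4))
E
```

```text
[ 0.44433855 -0.04458582 -0.32876705]
stop False err mm [-0.72  0.06 -1.23] F [-0.4 -0.1 -0.3] M [-0.01 -0.03  0.  ] t 14.45
t 14.55
t 16.0083
```

View pics/pair.png

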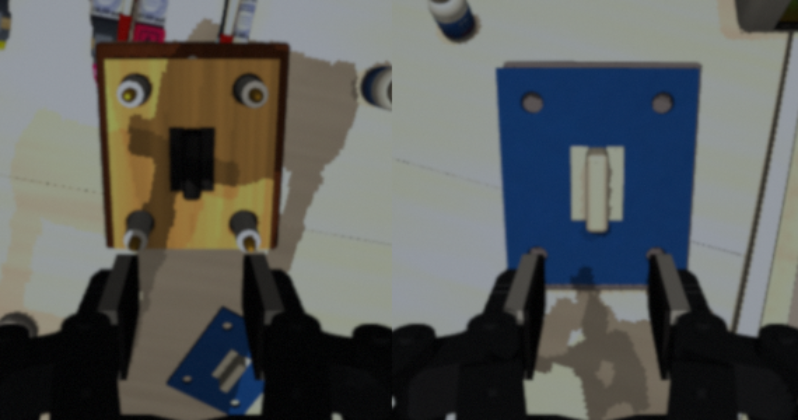

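```bash
python3 - <<'E'
from h import *
n,C,x=shelf("w_blue",(95,80,30),(125,255,255),(178,338,100,272))
np.savez("blue.npz",n=n,C=C,x=x)
pick("blue.npz")
s=np.load("stand.npz");y=s["y"];c=s["C"]
arm.move_ptp([c[0],c[1],.2],att(np.array([np.cos(y),np.sin(y),0]),[0,0,1.]));arm.sleep(.3)
p,d=snap("b_hold")
cv2.imwrite("pics/b1.png",np.clip(2*cv2.resize(p[90:200,125:390],None,fx=3,fy=3,interpolation=cv2.INTER_CUBIC).astype(float),0,255).astype(np.uint8))
E
```

```text
w_blue n [-0.5109 -0.1426  0.8477] tilt 32.03 C [ 0.4936 -0.1892  0.0627] size [0.1303 0.1098] a 0.03 x [0.8163 0.2285 0.5304]
[[209.6, 133.5], [303.4, 133.7], [213.8, 242.7], [298.6, 243.0], [256.4, 170.6], [256.2, 226.9], [183.7, 108.3], [319.5, 262.9]]
stop False
depth 0.027120992591560603
open 0.01079396652458986 59.47137236595154 [-5.4463109   0.18709126  6.34554072]
t 19.4417 0.010716464792126746 [-0.12023852  0.46963914 -3.36521715]
t 20.8583
```

View pics/b1.png

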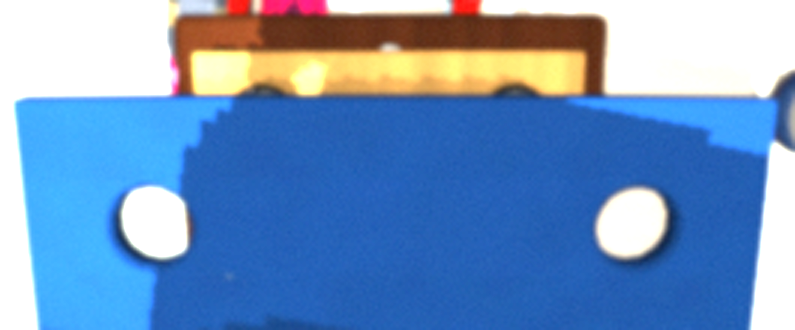

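```bash
python3 - <<'E'
from h import *
h=(np.array([[151.5,223],[636,224]])+.5)/3-.5+[125,90]
T=hold("b_hold",(95,80,30),(125,255,255),(130,385,130,300),h[0],h[1])
# refine stand from the empty view after placing the wooden shelf: bright ring tops
p,d,c=load("w_low")
px=(np.array([[132,94],[253,94],[137,240],[246,239]])+.5)/1.4-.5+[120,60]
print(np.round(fit2(onz(c,px,.06)[:,:2])[0],4),np.degrees(fit2(onz(c,px,.06)[:,:2])[1]),np.load("stand.npz")["C"],(fit2(onz(c,px,.06)[:,:2])[2]*1e3).round(1))
E
```

```text
n in tool [-5.e-04 -1.e-04 -1.e+00] holes tool [[0.0467, -0.0358, 0.0268], [0.0466, 0.0358, 0.0268]] dist 0.07163663720267797
[0.5344 0.0754] 10.699710280419914 [0.53422777 0.07526067] [[-0.3 -1.4]
 [-0.6  0.9]
 [ 0.3 -1.2]
 [ 0.6  1.8]]
```

```bash
python3 - <<'E'
from h import *
off=(.0006,.0)
goto(goal(off,.125),.12);arm.sleep(.3);goto(goal(off,.112),.04);arm.sleep(.2)
r,o=goto(goal(off,.0985),.025,5)
if not r: r,o=goto(goal(off,.0905),.012,5)
snap("b_down")
E
```

```text
stop False err mm [ 0.62 -0.03  0.74] F [ 0.8 -0.5 -0.7] M [ 0.05 -0.05  0.02] t 21.6833
stop False err mm [-0.32  0.03 -0.49] F [ 0.5  0.8 -1.9] M [-0.   -0.03 -0.  ] t 22.4583
stop False err mm [0.04 0.01 0.01] F [-0.7  0.3 -2.3] M [-0.01 -0.02 -0.05] t 23.35
stop True err mm [0.01 0.01 2.34] F [-1.5 -0.1  5.1] M [ 0.06  0.04 -0.03] t 23.8583
t 23.8583
```

Seated at the expected height (z = 92.8 mm). Releasing and checking.

```bash
python3 - <<'E'
from h import *
arm.set_gripper(.035);o=arm.observe();print(o["wrist_force"])
goto(o["tool_pos"]+[0,0,.14],.12);arm.sleep(.3);p,d=snap("b_end")
m,dd,c=load("b_end")
v,u=np.nonzero((cv2.inRange(cv2.cvtColor(p,cv2.COLOR_BGR2HSV),(95,80,30),(125,255,255))>0)&(d>0));P=pts(c,np.c_[u,v],d[v,u]);k=P[:,2]>.04
n,ce,i=plane(P[k],tol=.002);print(n.round(4),ce.round(4))
t,_=arm.read_camera("top");s,_=arm.read_camera("scene")
cv2.imwrite("pics/end.png",np.hstack([p[40:320,110:400],cv2.resize(s[140:300,200:420],(385,280))]))
E
```

```text
[ 0.22762696 -0.81112902  0.39993387]
stop False err mm [-0.58  0.02 -1.05] F [-0.3  0.1  0.2] M [-0.07 -0.02 -0.01] t 25.5833
t 25.8833
[ 1.e-04 -5.e-04  1.e+00] [0.5393 0.0763 0.0661]
```

View pics/end.png

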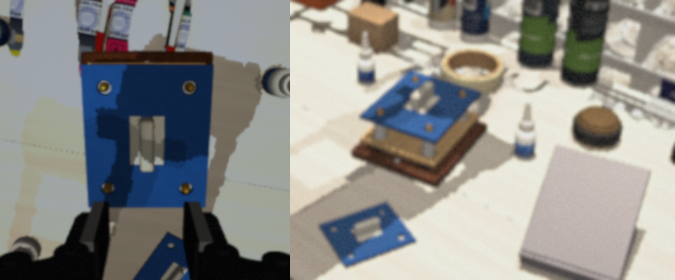

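The blue shelf lies flat with its top at 66 mm, and all four brass pins show through its holes. The bottles and the other goods in view stand undisturbed.

```bash
python3 -c "
from bench import arm
print(arm.finish_job())"
```

```text
the job is handed in; nothing more can be done
None
```

The two-tier stand is assembled and handed in: the wooden shelf is on the collars, the larger blue shelf lies flat on the posts over all four pins, the gripper is open and clear, and it took about 26 s of the 72 s allowed.

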